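Hold a datum block in the sprung corner of a calibration nest

TASK

Pick the rectangular aluminium block with the raised rib out of the parts tray, set it down flat and square on the bed of the datum nest, and press it into the corner so that it pushes in both sprung stop pads at once, each by about half of its 10 mm travel and neither to its end. Finish while holding it there: keep gripping the block with both pads pushed in. Leave the other parts in the tray and the things on the bench where they are.

Things in the scene. Friction and masses are not known exactly. Their poses are not given: they have to be found in the camera images.
- block: The part to pick: aluminium, rectangular base 60 (its x) x 48 (y) x 24 mm high, with a grip rib centred on top, 36 (x) x 16 (y) x 30 mm high; rib top 54 mm above the underside. Origin: centre of the underside; z up. 0.16 to 0.32 kg. Stands upright on the tray's floor; a half turn makes no difference. The only part in the tray with both a rectangular base and a rib.
- tray: Open grey plastic parts tray, fixed to the bench, 260 (x) x 230 (y) x 45 mm high, walls 4 mm, inner floor 4 mm above the bench. Origin: centre of the underside.
- nest: Datum nest, fixed: steel bed plate 150 (x) x 140 (y) x 10 mm thick. Origin: centre of the underside; z up. End stop on its +x side, side stop on its +y side: dark housings 24 mm high above the bed, inner faces at x = 48 and y = 43 mm, each with a sprung pad; -x and -y sides open. The block goes with its x along the nest's x, either way; with both pads 5 mm in it is centred over the origin.
- end_pad (a point): Pad of the end stop, 36 mm wide (y) x 16 mm high x 8 mm thick, 4 to 20 mm above the bed; the block's 48 mm wide end goes on it. This point: centre of its contact face, which looks to the nest's -x and stands at the nest's x = 25 mm, y = 0 when untouched; axes as the nest's.
- side_pad (a point): Pad of the side stop, 44 mm wide (x) x 16 mm high x 8 mm thick, 4 to 20 mm above the bed; the block's 60 mm long side goes on it. This point: centre of its contact face, which looks to the nest's -y and stands at the nest's y = 19 mm, x = 0 when untouched; axes as the nest's.
- end_stop (a joint): How far the end pad is pushed in along the nest's +x, in m: 0 untouched, 0.010 at the end of its travel; spring of 1.2 N per mm, no preload.
- side_stop (a joint): How far the side pad is pushed in along the nest's +y, in m: 0 untouched, 0.010 at the end of its travel; spring of 1.2 N per mm, no preload.
- flange: Bystander in the tray: round aluminium flange, 54 mm in diameter and 24 mm high, with the same rib on top as the block. Origin: centre of the underside.
- pulley: Bystander in the tray: white nylon pulley, 50 mm in diameter, 30 mm high. Origin: centre of the underside.
- stub: Bystander in the tray: square steel bar stub, 70 x 16 x 16 mm, lying. Origin: centre of the underside.
- collar: Bystander in the tray: small dark steel shaft collar, 26 mm in diameter, 12 mm high. Origin: centre of the underside.
- washers: Bystander on the bench: stack of copper washers, 32 mm in diameter, 17 mm high. Origin: centre of the underside.
- torque_arm: Bystander on the bench: brushed steel torque arm lying flat, about 205 mm long, 16 mm high. Origin: under its middle.
- gear_cover: Bystander on the bench: smoky polycarbonate gear cover, 95 x 120 x 46 mm. Origin: centre of the underside.

How it is judged:
By the outcome, as a careful person would: the job done as asked, in the order asked, and still so for the second after the job is handed in, while the arm keeps its last pose, push and grip.
It also fails if it takes over 42 s, if anything falls off the work surface, if the arm or the gripper's body presses on something with over 40 N, if the wrist force passes 120 N, or if a joint passes its speed limit or range.

ROBOT

A 6-joint arm with a two-finger parallel gripper is mounted at the origin on the work surface. World frame = base frame: x ahead of the robot, y to its left, z up, the work surface at z = 0. Lengths are in m, angles in degrees, forces in N, time in s.
With the tool pointing down it reaches from about 0.375 to 0.975 m from the base axis. Payload 3.8 kg.
Tool frame: the origin (TCP) lies midway between the tips of the shut fingers; the grasp point (between the pads) lies 19 mm behind it; z points along the fingers, y is the line along which they close (so a half turn about z gives the same grasp; the last joint's range is limited). The gripper opens to 85 mm and grips with 20 to 120 N. Pads are 22 mm wide; open, the fingers measure 114 mm over their backs; the gripper's body (76 mm by 85 mm) begins 54 mm behind the grasp point. The pads swing forward as they close: fully open they stand 13 mm farther back than shut.
Start: joints at [-72.875, 15.12, 91.902, -0, 72.978, -2.114], TCP at [0.222, -0.637, 0.231] pointing down, gripper open.
Joint ranges: [-150.88, 150.88], [-54.13, 125.18], [17.81, 147.31], [-75.09, 255.09], [0, 152.58], [-146.25, 146.25]. Speed limits (degrees/s): [147.25, 147.25, 180, 180, 180, 180].

INTERFACE

Orientations are given as a 3x3 rotation matrix whose columns are the frame's x, y, z axes.
In Python, from workcell import manip gives the robot as it stands.
- The arm moves only by the shell command python3 drive.py [FORCE], which reads ROWS from standard input. ROWS is a JSON list of rows, 1 to 5 of them, each an object with the fields jaw (the opening from 0.0 (shut) to 1.0 (fully open)), pos (a list: dx, dy, dz in shares of the most that a row can go, 1 being 50 mm), turn (a turn about the tool's z in fractions of the full range, 1 being 180 degrees); a field left out counts as zero (the opening has to be given); each row shifts and turns the commanded pose from where the row before left it, along the tool's axes as they then stand; what a row does not reach is not made up. A row lasts 1/10 s, in which the tool goes at most 0.05 m and 8.59 degrees, less where a joint would pass 70% of its speed; a pose out of reach is approached as far as the arm can. The fingers move at their own pace and stop on an object; FORCE is the grip in N (left out, the last holds). Time passes only in rows, so rows that do not move let the fingers close. It prints the time, the measured TCP pose, the force, the opening and the grip force at its end. Shift and turn numbers lie between -1 and 1, and a call with a number outside is refused. Input that does not fit is refused with a message, and nothing moves.
- manip.read_state(): the state, without advancing time (a new reading comes with each control period).
- manip.capture(name): name is "side" or "top" or "wrist"; returns a dict with "pixels" (420x560x3 uint8, red, green, blue), "intrinsics" (3x3 intrinsics, pixels), "R" (3x3) and "t" (3): a world point X has camera coordinates R X + t; the wrist camera has in their place "tool_from_camera" (4x4, takes a point from camera to tool coordinates, whose origin is the TCP and whose axes are the flange's). Camera axes: x right, y down, z forward; pixel columns grow to the right and rows downward; lengths in m; the calibration is good to about 2 mm. The wrist camera is an equidistant fisheye: a pixel r from the principal point sees the ray r / f radians off the axis. A picture is of the moment at which its call begins: read the wrist's pose just before it. There is no depth.
- manip.finish_job(): hands the job in; it is judged then, once.
The state is a dict: "time_s": time; "qpos": joint angles; "qd": joint speeds; "joint_efforts": joint torques, N m; "tool_pos": TCP position; "tcp_rot": TCP orientation; "ft_force": force on the tool from outside, world axes, zero at the start; "moment": the same for the moment, N m; "grip_width": opening from 0.0 (shut) to 1.0 (fully open); "grasp_force": force on a finger pad.
Only numpy, scipy, OpenCV 4.12 (cv2) and the standard library are available. Lean on these libraries where they do the work, as an engineer would, in place of code of your own. Each camera call takes 0.05 s, during which the arm holds its last target. There are 200 camera calls.

## Working session

There is one attempt and no reset: what is moved stays moved. The work goes in short steps, Python scripts to look and compute and a shell command to move; the robot and the scene stay as the last step left them, time stands still between calls to the robot, and variables do not carry over. Pictures are saved under pics/ and viewed, at most 10 in all, crops included, and the job is handed in when it is done.

```bash
ls; mkdir -p pics; cat > h.py <<'E'
import numpy as np, cv2, pickle
from workcell import manip
def snap(name,fn):
    s=manip.read_state(); c=manip.capture(name); c={k:np.array(v) for k,v in c.items()}; c['tool_pos']=s['tool_pos'];c['tcp_rot']=s['tcp_rot']
    cv2.imwrite(f'pics/{fn}.png',c['pixels'][:,:,::-1]); pickle.dump(c,open(f'pics/{fn}.pkl','wb')); return c
def ld(fn): return pickle.load(open(f'pics/{fn}.pkl','rb'))
def ray(c,u,v):
    K=c['intrinsics']
    if 'R' in c:
        d=np.linalg.inv(K)@[u,v,1]; return -c['R'].T@c['t'], c['R'].T@d
    x=(u-K[0,2])/K[0,0]; y=(v-K[1,2])/K[1,1]; r=np.hypot(x,y)
    d=np.array([x/r*np.sin(r),y/r*np.sin(r),np.cos(r)]) if r>1e-9 else np.array([0,0,1.])
    T=c['tool_from_camera']; R=np.array(c['tcp_rot']).reshape(3,3)
    return np.array(c['tool_pos'])+R@T[:3,3], R@T[:3,:3]@d
def at(c,u,v,z):
    o,d=ray(c,u,v); return o+d*(z-o[2])/d[2]
E
python3 - <<'E'
from h import *
for n in ['top','side']:
    c=snap(n,n+'0'); print(n,c['intrinsics'],-c['R'].T@c['t'],c['R'])
s=manip.read_state(); print(s)
E
```

```text
drive.py
pics
workcell.py
top [[403.36754127   0.         276.82761643]
 [  0.         403.36754127 213.8016251 ]
 [  0.           0.           1.        ]] [ 0.42864286 -0.15316399  0.98061077] [[ 0.00933449 -0.99966209 -0.02426055]
 [-0.98557698 -0.00509789 -0.1691509 ]
 [ 0.16897006  0.02548958 -0.98529153]]
side [[396.91703421   0.         279.0336697 ]
 [  0.         396.91703421 209.34303025]
 [  0.           0.           1.        ]] [0.54461396 0.60274272 0.66331265] [[-0.99898417 -0.04313766  0.01302923]
 [-0.03753775  0.6366625  -0.7702284 ]
 [ 0.02493063 -0.76993507 -0.63763505]]
{'time_s': 0.1, 'qpos': array([-7.28758447e+01,  1.51649643e+01,  9.19736968e+01,  1.15041868e-03,
        7.29798398e+01, -2.11326262e+00]), 'qd': array([ 0.02632635, -0.06609701, -0.20079279, -0.02552612, -0.04940613,
        0.01510839]), 'joint_efforts': array([-1.60490799e-04, -5.16706967e+01, -3.68588483e+01, -9.48028310e-05,
        6.21321058e-03, -7.44447516e-05]), 'tool_pos': array([ 0.22221741, -0.63665785,  0.23008259]), 'tcp_rot': array([[ 9.44163368e-01,  3.29477139e-01, -5.90628522e-04],
       [ 3.29477655e-01, -9.44161292e-01,  1.98219702e-03],
       [ 9.54400149e-05, -2.06611671e-03, -9.99997861e-01]]), 'ft_force': array([-0.65613981,  1.06322802, -0.14345792]), 'moment': array([-0.04077241, -0.01082655, -0.02009375]), 'grasp_force': 0.0, 'grip_width': 1.0019551078243474}
```

View pics/top0.png

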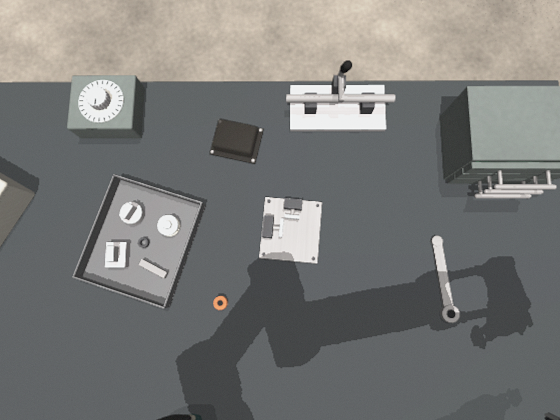

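View pics/side0.png

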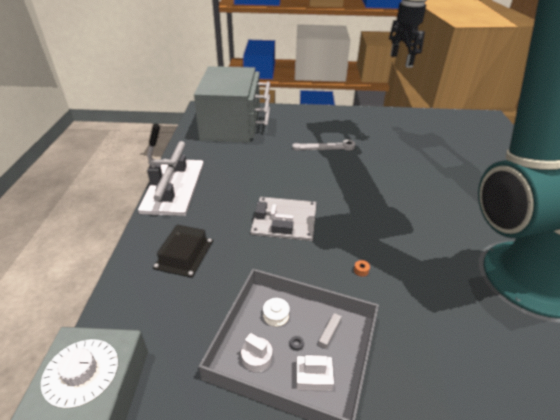

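The top view shows the tray at about (140,240) with the block at (116,255), and the nest at (291,230) with housings at (268,227) and (293,205). Next I'll enlarge both.

```bash
python3 - <<'E'
import cv2,numpy as np
t=cv2.imread('pics/top0.png'); s=cv2.imread('pics/side0.png')
f=lambda i,x,y,w,h,k:cv2.resize(i[y:y+h,x:x+w],None,fx=k,fy=k,interpolation=cv2.INTER_CUBIC)
a=f(t,90,230,50,50,8); b=f(t,255,190,50,37,8); b=f(t,253,190,75,75,400/75)
cv2.imwrite('pics/crop1.png',np.hstack([a,b]))
E
```

```text
(no output)
```

View pics/crop1.png

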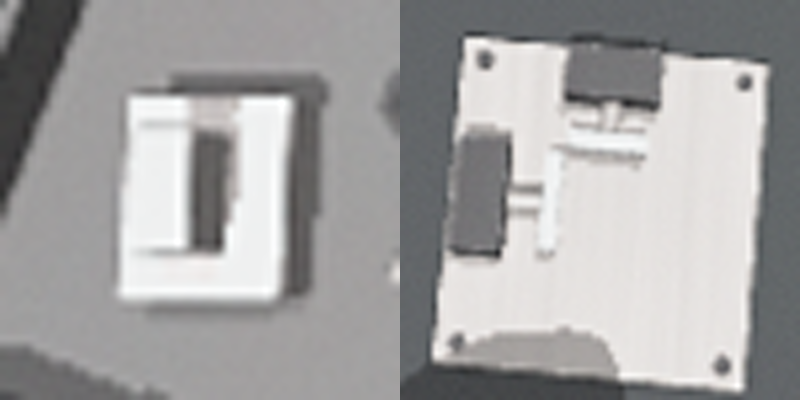

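Left crop: the block's base-top corners are at (130,95), (295,95), (280,300), (118,298), and its rib top spans x 137–190. Right crop: the nest plate corners are at (463,37), (768,65), (743,390), (432,360). The end stop is at the top (world +x) and the side stop at the left (world +y).

```bash
cat > m.py <<'E'
from h import *
c=ld('top0')
def quad(P,ox,oy,k,z):
    Q=np.array([at(c,ox+(x+.5)/k-.5,oy+(y+.5)/k-.5,z) for x,y in P])
    TL,TR,BR,BL=Q[:,:2]
    ax=(TL+TR-BL-BR)/2; ay=(TL+BL-TR-BR)/2
    print(Q.mean(0).round(4),'len',np.linalg.norm(ax).round(4),np.linalg.norm(ay).round(4),'yaw',np.degrees(np.arctan2(ax[1],ax[0])).round(2),np.degrees(np.arctan2(-ay[0],ay[1])).round(2))
quad([(130,95),(295,95),(280,300),(118,298)],90,230,8,.028)
quad([(137,122),(190,122),(190,250),(130,250)],90,230,8,.058)
quad([(463,37),(768,65),(743,390),(432,360)],253,190,400/75,.010)
E
python3 m.py
```

```text
[0.4927 0.2551 0.028 ] len 0.0605 0.0491 yaw 0.62 0.09
[0.4936 0.2553 0.058 ] len 0.0369 0.0165 yaw 3.0 0.43
[ 0.5586 -0.342   0.01  ] len 0.1488 0.1388 yaw -6.44 -5.11
```

The nest crop starts at picture column 400, so I need to correct for that offset.

```bash
sed -i '$d' m.py; cat >> m.py <<'E'
quad([(63,37),(368,65),(343,390),(32,360)],253,190,400/75,.010)
q=lambda x,y,z: at(c,253+(x-400+.5)*75/400-.5,190+(y+.5)*75/400-.5,z).round(4)
print('bolts',[q(*p,.01)[:2] for p in [(485,60),(744,82),(722,366),(457,342)]])
K=c['intrinsics']
s=manip.read_state();R=s['tcp_rot'];p=s['tool_pos']
for n,g in dict(block=[.493,.255,.2]).items(): print(n,R.T@(np.array(g)-p))
print(np.degrees(np.arctan2(R[1,0],R[0,0])))
E
python3 m.py
```

```text
[0.4927 0.2551 0.028 ] len 0.0605 0.0491 yaw 0.62 0.09
[0.4936 0.2553 0.058 ] len 0.0369 0.0165 yaw 3.0 0.43
[ 0.5575 -0.1611  0.01  ] len 0.149 0.1405 yaw -4.69 -5.07
bolts [array([ 0.6273, -0.1074]), array([ 0.6175, -0.2263]), array([ 0.4878, -0.2155]), array([ 0.4976, -0.0964])]
block [ 0.54944147 -0.75259     0.03169004]
19.237074428361428
```

Careful with the scale: shifts go in shares of 50 mm and turns go in shares of 180 degrees. That gives: 0.034 m is 0.68, -0.027 m is -0.54.

```bash
echo '[{"jaw": 1, "pos": [0.68, -0.54, -0.08]}, {"jaw": 1, "pos": [0.68, -0.54, -0.08]}, {"jaw": 1, "pos": [0.68, -0.54, -0.08]}, {"jaw": 1, "pos": [0.68, -0.54, -0.08]}, {"jaw": 1, "pos": [0.68, -0.54, -0.08]}]' | python3 drive.py
echo '[{"jaw": 1, "pos": [0.68, -0.54, -0.08]}, {"jaw": 1, "pos": [0.68, -0.54, -0.08]}, {"jaw": 1, "pos": [0.68, -0.54, -0.08]}, {"jaw": 1, "pos": [0.68, -0.54, -0.08]}, {"jaw": 1, "pos": [0.68, -0.54, -0.08]}]' | python3 drive.py
echo '[{"jaw": 1, "pos": [0.68, -0.54, -0.08], "turn": 0.0444}, {"jaw": 1, "turn": 0.0444}, {"jaw": 1, "turn": 0.0222}, {"jaw": 1}, {"jaw": 1}]' | python3 drive.py
python3 - <<'E'
from h import *
c=snap('wrist','w1'); print(c['tool_pos'],c['tcp_rot'],c['tool_from_camera'],c['intrinsics'])
E
```

```text
time_s: 0.6
tool_pos: [0.3389, -0.452, 0.2509]
tcp_rot: [[0.944, 0.329, -0.0], [0.329, -0.944, 0.001], [-0.0, -0.001, -1.0]]
ft_force: [0.9, -0.3, -0.2]
grip_width: 0.999
grasp_force: 0.0
time_s: 1.1
tool_pos: [0.4548, -0.2685, 0.271]
tcp_rot: [[0.944, 0.329, -0.0], [0.329, -0.944, 0.0], [-0.0, -0.0, -1.0]]
ft_force: [0.1, 0.2, 0.1]
grip_width: 1.0
grasp_force: 0.0
time_s: 1.6
tool_pos: [0.4773, -0.2338, 0.2748]
tcp_rot: [[1.0, -0.01, -0.001], [-0.01, -1.0, 0.0], [-0.001, -0.0, -1.0]]
ft_force: [0.4, -0.3, -0.2]
grip_width: 1.0
grasp_force: 0.0
[ 0.47725502 -0.23381202  0.27484165] [[ 9.99944940e-01 -1.04725196e-02 -6.66019415e-04]
 [-1.04722650e-02 -9.99945090e-01  3.84629778e-04]
 [-6.70010887e-04 -3.77633869e-04 -9.99999704e-01]] [[-6.07483582e-04 -9.53827784e-01 -3.00353441e-01  7.78763388e-02]
 [ 9.99999707e-01 -7.19319033e-04  2.61768517e-04 -9.74284599e-04]
 [-4.65732031e-04 -3.00353194e-01  9.53827941e-01 -1.43055295e-01]
 [ 0.00000000e+00  0.00000000e+00  0.00000000e+00  1.00000000e+00]] [[325.1922621    0.         278.63838752]
 [  0.         325.1922621  210.79622282]
 [  0.           0.           1.        ]]
```

View pics/w1.png

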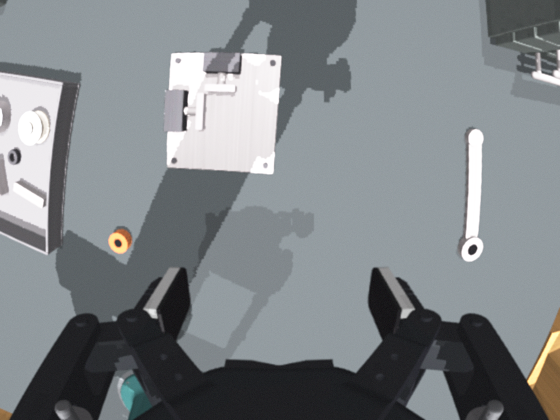

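The wrist view shows the nest plate corners at TL(172,53), TR(281,54), BR(274,173), BL(167,168). The pads face as expected. Next I'll compute the pose and go to the block.

```bash
python3 - <<'E'
from h import *
c=ld('w1')
Q=np.array([at(c,u,v,.01) for u,v in [(171.5,52.5),(281.5,54.5),(274,173.5),(167,168)]])[:,:2]
TL,TR,BR,BL=Q; ax=(TL+TR-BL-BR)/2; ay=(TL+BL-TR-BR)/2
print(Q.mean(0),np.linalg.norm(ax),np.linalg.norm(ay),np.degrees(np.arctan2(ax[1],ax[0])),np.degrees(np.arctan2(-ay[0],ay[1])))
E
echo '[{"jaw": 1, "pos": [-0.04, -0.9, 0.14]}, {"jaw": 1, "pos": [-0.04, -0.9, 0.14]}, {"jaw": 1, "pos": [-0.04, -0.9, 0.14]}, {"jaw": 1, "pos": [-0.04, -0.9, 0.14]}, {"jaw": 1, "pos": [-0.04, -0.9, 0.14]}]' | python3 drive.py
echo '[{"jaw": 1, "pos": [-0.04, -0.9, 0.14]}, {"jaw": 1, "pos": [-0.04, -0.9, 0.14]}, {"jaw": 1, "pos": [-0.04, -0.9, 0.14]}, {"jaw": 1, "pos": [-0.04, -0.9, 0.14]}, {"jaw": 1, "pos": [-0.04, -0.9, 0.14]}]' | python3 drive.py
echo '[{"jaw": 1, "pos": [0, -0.76, 0]}, {"jaw": 1}, {"jaw": 1}]' | python3 drive.py
python3 - <<'E'
from h import *
c=snap('wrist','w2'); print(c['tool_pos'],c['tcp_rot'])
i=cv2.imread('pics/w2.png'); cv2.imwrite('pics/w2c.png',cv2.resize(i[60:360,80:480],(800,600),interpolation=cv2.INTER_CUBIC))
E
```

```text
[ 0.55746633 -0.16230445] 0.15158813782889016 0.1408477900787284 -4.564371552092684 -4.579263044817056
time_s: 2.15
tool_pos: [0.4699, -0.0078, 0.2401]
tcp_rot: [[1.0, -0.013, 0.001], [-0.013, -1.0, 0.0], [0.001, -0.0, -1.0]]
ft_force: [0.5, 0.2, 0.2]
grip_width: 1.0
grasp_force: 0.0
time_s: 2.65
tool_pos: [0.4628, 0.2176, 0.2051]
tcp_rot: [[1.0, -0.012, 0.001], [-0.012, -1.0, 0.0], [0.001, -0.0, -1.0]]
ft_force: [1.1, -0.0, 0.5]
grip_width: 1.002
grasp_force: 0.0
time_s: 2.95
tool_pos: [0.4633, 0.2544, 0.2049]
tcp_rot: [[1.0, -0.01, -0.001], [-0.01, -1.0, -0.001], [-0.001, 0.001, -1.0]]
ft_force: [-0.4, 0.1, -0.2]
grip_width: 0.998
grasp_force: 0.0
[0.46332963 0.25440338 0.20493513] [[ 9.99949728e-01 -1.00052003e-02 -6.61388610e-04]
 [-1.00057346e-02 -9.99949614e-01 -8.09574643e-04]
 [-6.53255329e-04  8.16151622e-04 -9.99999454e-01]]
```

View pics/w2c.png

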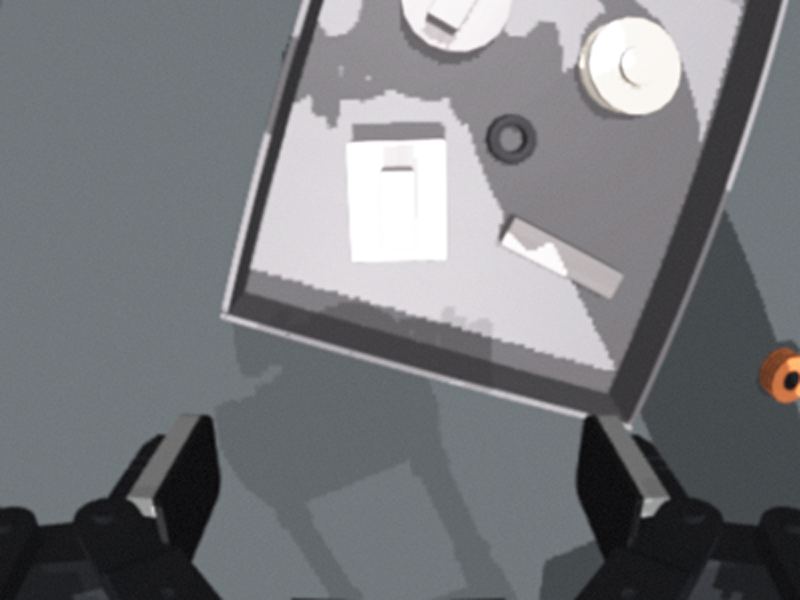

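Base-top corners in the crop are at TL(347,142), TR(446,140), BR(447,261), BL(351,261). The rib runs from x 380 to 415, with its far edge at y 170.

```bash
python3 - <<'E'
from h import *
c=ld('w2')
g=lambda x,y,z: at(c,80+(x+.5)/2-.5,60+(y+.5)/2-.5,z)
Q=np.array([g(u,v,.028) for u,v in [(347,142),(446,140),(447,261),(351,261)]])[:,:2]
TL,TR,BR,BL=Q; ax=(TL+TR-BL-BR)/2; ay=(TL+BL-TR-BR)/2
print(Q.mean(0),np.linalg.norm(ax),np.linalg.norm(ay),np.degrees(np.arctan2(ax[1],ax[0])),np.degrees(np.arctan2(-ay[0],ay[1])))
print(g(381,170,.058),g(414,170,.058))
E
```

```text
[0.49253014 0.25482254] 0.06069445537984293 0.0485414988191312 0.5759569889996431 -0.04263218170452814
[0.51154017 0.26212608 0.058     ] [0.51138145 0.24743626 0.058     ]
```

Scaled: 0.045 m is 0.9, 0.0295 m is 0.59, -0.9 degrees is -0.005.

```bash
echo '[{"jaw": 0.5, "turn": -0.005}, {"jaw": 0.5, "pos": [0.59, -0.01, 0.4]}, {"jaw": 0.5, "pos": [0, 0, 0.9]}, {"jaw": 0.5, "pos": [0, 0, 0.9]}, {"jaw": 0.5, "pos": [0, 0, 0.5]}]' | python3 drive.py 60
echo '[{"jaw": 0.5, "pos": [0, 0, 0.26]}, {"jaw": 0.5, "pos": [0, 0, 0.26]}, {"jaw": 0.5, "pos": [0, 0, 0.22]}, {"jaw": 0.5}]' | python3 drive.py
python3 -c "
from h import *
s=manip.read_state();print(s['tool_pos'],s['tcp_rot'])"
```

```text
time_s: 3.5
tool_pos: [0.4911, 0.2521, 0.0668]
tcp_rot: [[1.0, 0.002, -0.004], [0.002, -1.0, -0.002], [-0.004, 0.002, -1.0]]
ft_force: [-0.3, -0.7, 0.8]
grip_width: 0.497
grasp_force: 0.0
time_s: 3.9
tool_pos: [0.4928, 0.2545, 0.0327]
tcp_rot: [[1.0, 0.003, -0.001], [0.003, -1.0, -0.0], [-0.001, 0.0, -1.0]]
ft_force: [-1.0, -0.0, 0.1]
grip_width: 0.502
grasp_force: 0.0
[0.49279726 0.25448817 0.03273811] [[ 9.99994563e-01  3.21680343e-03 -7.24699189e-04]
 [ 3.21655570e-03 -9.99994768e-01 -3.42738523e-04]
 [-7.25797920e-04  3.40405624e-04 -9.99999679e-01]]
```

Scaled: -0.02 m is -0.4, -0.01 m is -0.2.

```bash
echo '[{"jaw": 0}, {"jaw": 0}, {"jaw": 0}, {"jaw": 0}, {"jaw": 0}]' | python3 drive.py 70
echo '[{"jaw": 0}, {"jaw": 0}, {"jaw": 0, "pos": [0, 0, -0.2]}, {"jaw": 0, "pos": [0, 0, -0.4]}, {"jaw": 0}]' | python3 drive.py
python3 -c "
from h import *
s=manip.read_state();print(s['tool_pos'],s['tcp_rot'],s['ft_force'],s['moment'])"
```

```text
time_s: 4.4
tool_pos: [0.4941, 0.2555, 0.0346]
tcp_rot: [[1.0, 0.004, 0.002], [0.004, -1.0, 0.001], [0.002, -0.001, -1.0]]
ft_force: [0.2, -0.3, 5.4]
grip_width: 0.171
grasp_force: 69.3
time_s: 4.9
tool_pos: [0.4945, 0.2557, 0.0655]
tcp_rot: [[1.0, 0.004, 0.004], [0.004, -1.0, 0.002], [0.004, -0.002, -1.0]]
ft_force: [0.0, 0.8, -1.1]
grip_width: 0.171
grasp_force: 68.5
[0.49448313 0.25566852 0.06553301] [[ 0.99998655  0.00367027  0.00366362]
 [ 0.00366407 -0.99999185  0.00169749]
 [ 0.00366982 -0.00168405 -0.99999185]] [ 0.04142855  0.7515002  -1.06835138] [ 0.03260551 -0.01209635  0.014385  ]
```

Scaled: -0.045 m is -0.9, 0.042 m is 0.84.

```bash
echo '[{"jaw": 0, "pos": [0, 0, -0.6]}, {"jaw": 0, "pos": [0, 0, -0.9]}, {"jaw": 0, "pos": [0.1, 0.5, -0.2]}, {"jaw": 0, "pos": [0.1, 0.84, 0]}, {"jaw": 0, "pos": [0.1, 0.84, 0]}]' | python3 drive.py 90
echo '[{"jaw": 0, "pos": [0.1, 0.84, 0]}, {"jaw": 0, "pos": [0.1, 0.84, 0]}, {"jaw": 0, "pos": [0.1, 0.84, 0]}, {"jaw": 0, "pos": [0.1, 0.84, 0]}, {"jaw": 0, "pos": [0.1, 0.84, 0]}]' | python3 drive.py
echo '[{"jaw": 0, "pos": [0.1, 0.84, 0]}, {"jaw": 0, "pos": [0.1, 0.8, 0]}, {"jaw": 0, "pos": [0, 0.6, 0]}, {"jaw": 0, "turn": 0.0272}, {"jaw": 0}]' | python3 drive.py
echo '[{"jaw": 0}, {"jaw": 0}, {"jaw": 0}]' | python3 drive.py
python3 - <<'E'
from h import *
c=snap('wrist','w3'); s=manip.read_state(); print(c['tool_pos'],c['tcp_rot'],s['ft_force'],s['moment'])
snap('side','s3')
i=cv2.imread('pics/w3.png'); cv2.imwrite('pics/w3c.png',cv2.resize(i[60:360,80:480],(800,600),interpolation=cv2.INTER_CUBIC))
E
```

```text
time_s: 5.4
tool_pos: [0.5084, 0.1453, 0.1484]
tcp_rot: [[1.0, 0.006, 0.001], [0.006, -1.0, 0.0], [0.001, -0.0, -1.0]]
ft_force: [0.9, -0.3, -2.7]
grip_width: 0.166
grasp_force: 92.7
time_s: 5.9
tool_pos: [0.5333, -0.0655, 0.1473]
tcp_rot: [[1.0, 0.004, -0.001], [0.004, -1.0, 0.0], [-0.001, -0.0, -1.0]]
ft_force: [0.2, -0.4, -3.4]
grip_width: 0.167
grasp_force: 92.7
time_s: 6.4
tool_pos: [0.5436, -0.1768, 0.147]
tcp_rot: [[0.996, -0.084, -0.002], [-0.084, -0.996, 0.001], [-0.002, -0.001, -1.0]]
ft_force: [0.7, 0.5, -2.4]
grip_width: 0.166
grasp_force: 92.7
time_s: 6.7
tool_pos: [0.5444, -0.1751, 0.148]
tcp_rot: [[0.997, -0.08, -0.0], [-0.08, -0.997, 0.0], [-0.0, -0.0, -1.0]]
ft_force: [0.8, 0.1, -2.9]
grip_width: 0.169
grasp_force: 92.7
[ 0.5443724  -0.17509952  0.14804537] [[ 9.96796554e-01 -7.99783535e-02 -3.05404687e-04]
 [-7.99782901e-02 -9.96796583e-01  2.14293079e-04]
 [-3.21565156e-04 -1.89180858e-04 -9.99999930e-01]] [-0.07200327  0.49472525 -2.47091622] [ 0.04273523  0.03026292 -0.02598423]
```

View pics/w3c.png

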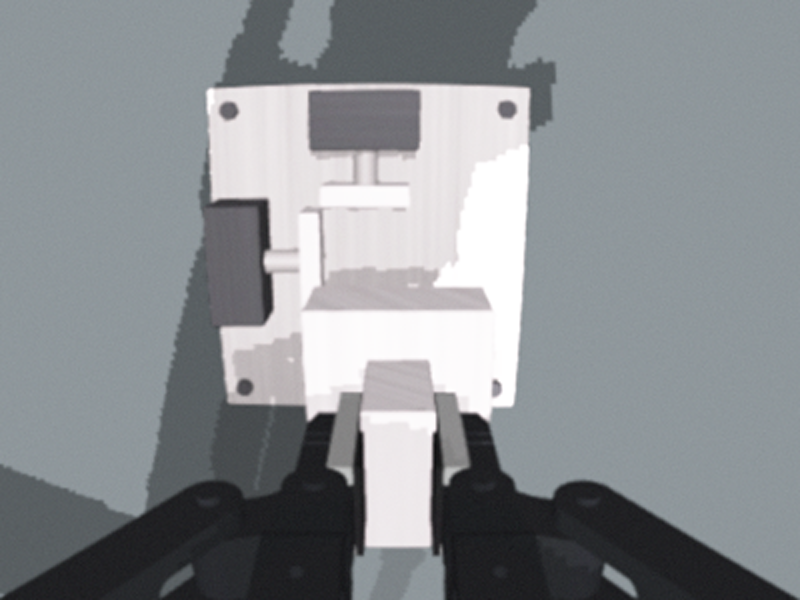

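Crop readings, with the block held level and square in the fingers:
- Block far top edge: (303,309) to (492,309), with the bottom edge of that face at row 288.
- Nest corners: (208,88), (529,88), (515,406), (228,403).
- End pad edge: row 206, x 320–410.
- Side pad edge: about x 319.

```bash
python3 - <<'E'
from h import *
c=ld('w3'); R=np.array(c['tcp_rot']); p=np.array(c['tool_pos'])
g=lambda x,y,z: at(c,80+(x+.5)/2-.5,60+(y+.5)/2-.5,z)
Q=np.array([g(u,v,.01) for u,v in [(208,88),(529,88),(515,406),(228,403)]])[:,:2]
TL,TR,BR,BL=Q; ax=(TL+TR-BL-BR)/2; ay=(TL+BL-TR-BR)/2
print(Q.mean(0),np.linalg.norm(ax),np.linalg.norm(ay),np.degrees(np.arctan2(ax[1],ax[0])),np.degrees(np.arctan2(-ay[0],ay[1])))
th=np.radians(-4.7);N=np.array([[np.cos(th),-np.sin(th)],[np.sin(th),np.cos(th)]])
n=lambda w:(N.T@(w[:2]-[.5575,-.1617])*1000).round(1)
print('bolts',[n(g(*q,.01)) for q in [(229,110),(507,109),(245,387)]])
print('endpad',n(g(320,206,.03)),n(g(410,206,.03)),'sidepad',n(g(318,209,.03)))
print('housings end',n(g(310,150,.034)),n(g(419,150,.034)),'side',n(g(268,201,.034)),n(g(264,322,.034)))
# block in tool frame: TCP z minus .0306 = underside
for dz in(.028,.0306,.033):
    zu=p[2]-dz
    print(dz,[(R.T@(g(u,v,z)-p)*1000).round(1)for u,v,z in[(303,309,zu+.024),(492,309,zu+.024),(312,288,zu),(487,288,zu),(363,410,zu+.054),(435,410,zu+.054)]])
E
```

```text
[ 0.55706544 -0.16187247] 0.14983434440579424 0.13998134390146946 -4.646841218364827 -5.111241314139205
bolts [array([64.8, 60.1]), array([ 64.3, -60.3]), array([-66. ,  60.6])]
endpad [24.5 18.3] [ 24.4 -18.3] sidepad [23.3 19.1]
housings end [47.8 21.3] [ 47.5 -21.7] side [27.5 39. ] [-24.1  43.4]
0.028 [array([ 29.8, -23.7,   4. ]), array([29.8, 21.6,  4. ]), array([ 28. , -24.6,  28. ]), array([28. , 23.6, 28. ]), array([ 18.2,  -8. , -26. ]), array([ 18.2,   6.5, -26. ])]
0.0306 [array([ 28.9, -24.1,   6.6]), array([28.9, 22. ,  6.6]), array([ 27.3, -25. ,  30.6]), array([27.3, 24. , 30.6]), array([ 16.9,  -8.2, -23.4]), array([ 16.9,   6.6, -23.4])]
0.033 [array([ 28.2, -24.5,   9. ]), array([28.1, 22.3,  9. ]), array([ 26.6, -25.3,  33. ]), array([26.6, 24.3, 33. ]), array([ 15.6,  -8.3, -21. ]), array([ 15.6,   6.8, -21. ])]
```

Scaled: 0.035 m is 0.7, 0.03 m is 0.6, 0.15 degrees is 0.0008.

```bash
echo '[{"jaw": 0, "pos": [0, 0, 0.6], "turn": 0.0008}, {"jaw": 0, "pos": [0, 0, 0.7]}, {"jaw": 0, "pos": [0, 0, 0.5]}, {"jaw": 0, "pos": [0, 0, 0.12]}, {"jaw": 0}]' | python3 drive.py
echo '[{"jaw": 0, "pos": [0, 0, 0.08]}, {"jaw": 0, "pos": [0, 0, 0.04]}, {"jaw": 0, "pos": [0, 0, 0.04]}, {"jaw": 0}, {"jaw": 0}]' | python3 drive.py
echo '[{"jaw": 0, "pos": [0, 0, 0.04]}, {"jaw": 0}, {"jaw": 0}]' | python3 drive.py
```

```text
time_s: 7.3
tool_pos: [0.5436, -0.1753, 0.0513]
tcp_rot: [[0.996, -0.084, -0.002], [-0.084, -0.996, 0.001], [-0.002, -0.001, -1.0]]
ft_force: [-0.0, 0.3, -2.3]
grip_width: 0.17
grasp_force: 92.7
time_s: 7.8
tool_pos: [0.5447, -0.1761, 0.0447]
tcp_rot: [[0.996, -0.085, 0.001], [-0.085, -0.996, -0.0], [0.001, 0.0, -1.0]]
ft_force: [0.6, -0.2, -2.6]
grip_width: 0.167
grasp_force: 92.7
time_s: 8.1
tool_pos: [0.5444, -0.1759, 0.0421]
tcp_rot: [[0.996, -0.085, -0.0], [-0.085, -0.996, 0.0], [-0.0, -0.0, -1.0]]
ft_force: [0.1, -0.4, -1.5]
grip_width: 0.165
grasp_force: 92.7
```

Scaled: 0.001 m is 0.02.

```bash
echo '[{"jaw": 0, "pos": [0, 0, 0.02]}, {"jaw": 0}, {"jaw": 0}]' | python3 drive.py
echo '[{"jaw": 0, "pos": [0, 0, 0.02]}, {"jaw": 0}, {"jaw": 0}]' | python3 drive.py
```

```text
time_s: 8.4
tool_pos: [0.5444, -0.1759, 0.0412]
tcp_rot: [[0.996, -0.085, -0.0], [-0.085, -0.996, 0.0], [-0.0, -0.0, -1.0]]
ft_force: [0.4, 0.1, -2.0]
grip_width: 0.166
grasp_force: 92.7
time_s: 8.7
tool_pos: [0.5446, -0.176, 0.0408]
tcp_rot: [[0.996, -0.084, 0.0], [-0.084, -0.996, -0.0], [0.0, 0.0, -1.0]]
ft_force: [-2.5, 0.2, 2.6]
grip_width: 0.168
grasp_force: 93.4
```

Scaled: -0.004 m is -0.08, 0.003 m is 0.06.

```bash
echo '[{"jaw": 0, "pos": [0.06, -0.08, 0]}, {"jaw": 0, "pos": [0.06, -0.08, 0]}, {"jaw": 0}, {"jaw": 0}]' | python3 drive.py
cat > st.py <<'E'
from h import *
P=[];F=[]
for _ in range(1):
    s=manip.read_state(); p=s['tool_pos'];f=s['ft_force'];R=s['tcp_rot']
th=np.radians(-4.75);c,q=np.cos(th),np.sin(th);N=np.array([[c,-q],[q,c]])
print('TCP nest mm',(N.T@(p[:2]-[.5573,-.1618])*1000).round(2),'z',p[2].round(4),'F nest',(N.T@f[:2]).round(2),f[2].round(2),'yaw',np.degrees(np.arctan2(R[1,0],R[0,0])).round(2),'M',s['moment'].round(2),s['grasp_force'])
E
python3 st.py
```

```text
time_s: 9.1
tool_pos: [0.5524, -0.1682, 0.0407]
tcp_rot: [[0.996, -0.084, 0.002], [-0.084, -0.996, -0.0], [0.002, -0.0, -1.0]]
ft_force: [1.5, -0.4, 3.1]
grip_width: 0.169
grasp_force: 93.5
TCP nest mm [-4.35 -6.82] z 0.0407 F nest [ 1.53 -0.32] 3.1 yaw -4.85 M [ 0.2  -0.15 -0.03] 93.46675515174866
```

Scaled: -0.003 m is -0.06, 0.002 m is 0.04.

```bash
echo '[{"jaw": 0, "pos": [0.04, -0.06, 0]}, {"jaw": 0}, {"jaw": 0}]' | python3 drive.py >/dev/null; python3 st.py
echo '[{"jaw": 0, "pos": [0.04, -0.04, 0]}, {"jaw": 0}, {"jaw": 0}]' | python3 drive.py >/dev/null; python3 st.py
python3 - <<'E'
from h import *
c=snap('top','t4'); c=snap('wrist','w4')
i=cv2.imread('pics/w4.png'); cv2.imwrite('pics/w4c.png',cv2.resize(i[120:270,180:380],(800,600),interpolation=cv2.INTER_CUBIC))
E
```

```text
TCP nest mm [-3.02 -4.41] z 0.0408 F nest [-1.02 -2.37] 5.0 yaw -4.84 M [-0.26  0.02 -0.03] 93.81632924079895
TCP nest mm [-2.25 -3.41] z 0.0408 F nest [-4.72 -5.76] 8.23 yaw -4.82 M [-0.75  0.78 -0.07] 94.15714859962463
```

View pics/w4c.png

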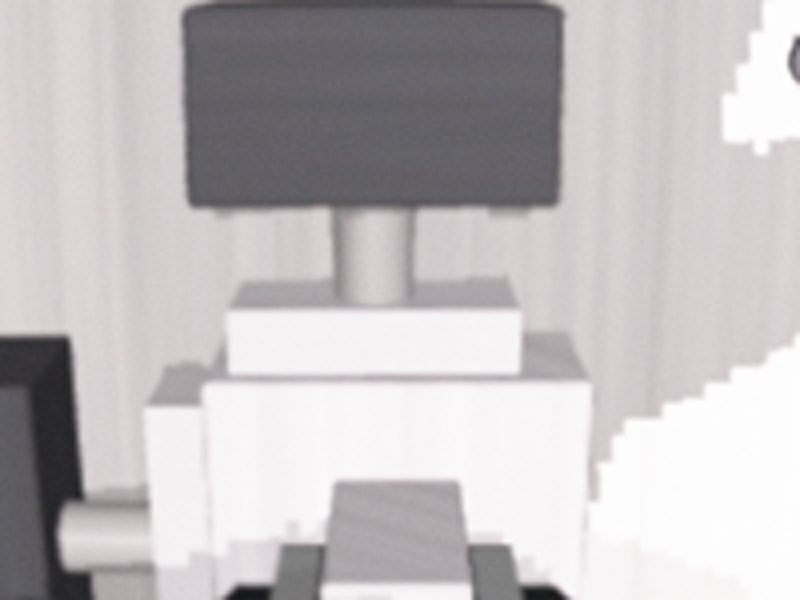

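Both pads are in contact. In the crop, the end housing edge is at row 207, the end pad's front top edge at row 375 and the block's far edge at row 380. The side housing's inner top edge is near x 30–40 and the block's left edge at x 206. I'll turn these into gaps.

```bash
cat > gap.py <<'E'
from h import *
import sys
def gaps(fn,eh,ep,eb,sh,sb):
    c=ld(fn); th=np.radians(-4.75);C,q=np.cos(th),np.sin(th);N=np.array([[C,-q],[q,C]])
    n=lambda x,y,z:(N.T@(at(c,180+(x+.5)/4-.5,120+(y+.5)/4-.5,z)[:2]-[.5573,-.1618])*1000)
    H=n(*eh,.034);P=n(*ep,.030);B=n(*eb,.034);S=n(*sh,.034);L=n(*sb,.034)
    print('end housing',H.round(1),'pad',P.round(1),'block',B.round(1),'-> end in',(23-(H[0]-P[0])).round(1),(23-(H[0]-B[0])).round(1))
    print('side housing',S.round(1),'block left',L.round(1),'-> side in',(24-(S[1]-L[1])).round(1))
E
python3 -c "
from gap import *
gaps('w4',(375,207),(375,375),(560,380),(38,480),(206,480))
gaps('w4',(375,207),(375,375),(560,380),(34,420),(205,420))"
```

```text
end housing [47.7  0. ] pad [25.8  0.2] block [ 26.4 -22.4] -> end in 1.1 1.7
side housing [13.  43.4] block left [13.3 21.5] -> side in 2.1
end housing [47.7  0. ] pad [25.8  0.2] block [ 26.4 -22.4] -> end in 1.1 1.7
side housing [21.2 43.1] block left [21.3 21.2] -> side in 2.0
```

Scaled: -0.0015 m is -0.03.

```bash
echo '[{"jaw": 0, "pos": [0.03, -0.03, 0]}, {"jaw": 0, "pos": [0.03, -0.03, 0]}, {"jaw": 0}, {"jaw": 0}]' | python3 drive.py 110 >/dev/null; python3 st.py
echo '[{"jaw": 0, "pos": [0.02, -0.02, 0]}, {"jaw": 0}, {"jaw": 0}, {"jaw": 0}]' | python3 drive.py >/dev/null; python3 st.py
```

```text
TCP nest mm [-0.63 -1.55] z 0.0409 F nest [-9.36 -9.04] 12.21 yaw -4.79 M [-1.37  1.61 -0.09] 107.91215658187866
TCP nest mm [-0.29 -1.16] z 0.041 F nest [-10.48 -10.82] 13.02 yaw -4.78 M [-1.83  1.94 -0.11] 108.03549528121948
```

Scaled: -0.001 m is -0.02.

```bash
echo '[{"jaw": 0, "pos": [0.02, -0.02, -0.02]}, {"jaw": 0, "pos": [0.02, -0.02, 0]}, {"jaw": 0}, {"jaw": 0}]' | python3 drive.py >/dev/null; python3 st.py
python3 -c "
from h import *
print(manip.read_state()['tcp_rot'].round(4))"
```

```text
TCP nest mm [0.55 0.59] z 0.0411 F nest [-11.78 -13.06] 10.93 yaw -4.76 M [-2.04  2.1  -0.07] 108.71293902397156
[[ 0.9965 -0.0829 -0.0083]
 [-0.083  -0.9965 -0.0039]
 [-0.0079  0.0045 -1.    ]]
```

```bash
python3 - <<'E'
from h import *
c=snap('side','s5'); c=snap('wrist','w5')
i=cv2.imread('pics/w5.png'); cv2.imwrite('pics/w5c.png',cv2.resize(i[120:270,180:380],(800,600),interpolation=cv2.INTER_CUBIC))
E
```

```text
(no output)
```

View pics/w5c.png

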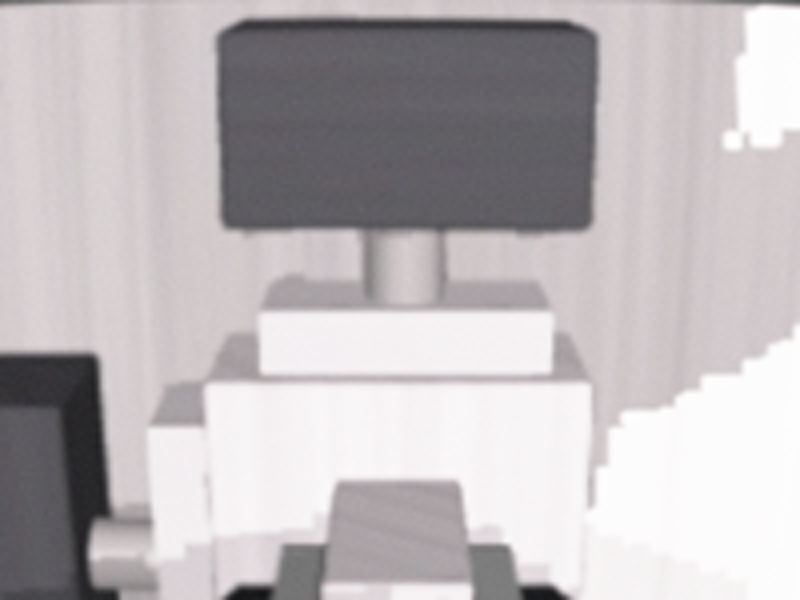

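The end housing edge is now at row 230, the end pad at 375 and the block at 380. The side housing top edge is at x 69 and the block's left edge at x 208.

```bash
python3 -c "
from gap import *
gaps('w5',(405,230),(405,375),(570,380),(69,480),(208,480))"; python3 st.py
```

```text
end housing [47.7  0.5] pad [28.5  0.4] block [ 29.1 -19.7] -> end in 3.7 4.4
side housing [15.8 43.2] block left [15.9 25.2] -> side in 6.0
TCP nest mm [0.57 0.61] z 0.0411 F nest [-12.52 -13.47] 11.75 yaw -4.76 M [-2.02  2.16 -0.04] 108.70025753974915
```

Scaled: 0.0013 m is 0.026, 0.0004 m is 0.008.

```bash
echo '[{"jaw": 0, "pos": [0.026, 0.008, 0]}, {"jaw": 0}, {"jaw": 0}, {"jaw": 0}, {"jaw": 0}]' | python3 drive.py >/dev/null; python3 st.py
python3 - <<'E'
from h import *
c=snap('side','s6'); c=snap('wrist','w6')
i=cv2.imread('pics/w6.png')[120:270,180:380]; s=cv2.imread('pics/s6.png')[160:260,220:353]
cv2.imwrite('pics/w6c.png',cv2.resize(i,(800,600),interpolation=cv2.INTER_CUBIC))
E
```

```text
TCP nest mm [1.   0.59] z 0.0411 F nest [-14.42 -11.47] 14.62 yaw -4.76 M [-1.75  2.52 -0.04] 108.9817750453949
```

View pics/w6c.png

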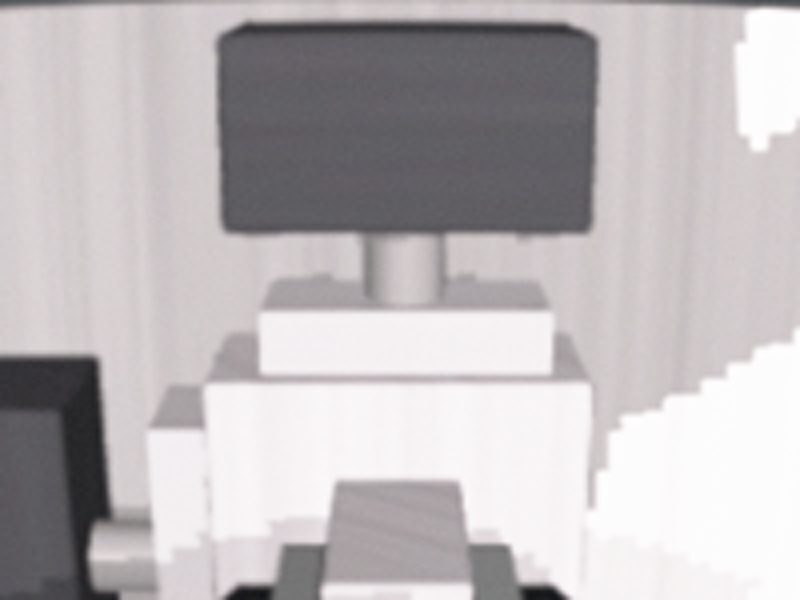

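The end housing edge is now at row 234, which puts the end pad about 4.6 mm in. The side is about 5.6–5.9 mm in, and the block is square to both pads. I'll check that it holds steady, then hand in.

```bash
echo '[{"jaw": 0}, {"jaw": 0}, {"jaw": 0}, {"jaw": 0}, {"jaw": 0}]' | python3 drive.py >/dev/null; python3 st.py; python3 -c "
from gap import *
gaps('w6',(405,234),(405,375),(570,380),(69,480),(208,480))
print(manip.finish_job())"
```

```text
TCP nest mm [1.  0.6] z 0.0411 F nest [-14.03 -11.5 ] 13.4 yaw -4.76 M [-1.78  2.52 -0.01] 108.98217558860779
end housing [47.6  0.5] pad [28.8  0.4] block [ 29.5 -19.7] -> end in 4.2 4.9
side housing [16.1 43.2] block left [16.3 25.2] -> side in 6.0
the job is handed in; nothing more can be done
None
```

The block is on the nest bed, gripped and square to both stops, with the end pad about 4.6 mm in and the side pad about 5.8 mm in (camera and tool-pose estimates); I handed the job in with it held there, and no verdict came back.

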